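# Register a gift box in the stamping platform

## Task

Get the cardboard gift box ready for stamping: push it along the board of the stamping platform, without picking it up or tipping it, until it sits squarely in the corner, flush against both the rear fence and the left-hand end stop, and push the side gauge along its track until it rests against the box and keeps it there. Leave everything else standing where it is.

Things in the scene. Friction and masses are not known exactly. Their poses are not given: they have to be found in the camera images.
- jig: Stamping platform, fixed to the bench: white board 250 x 400 mm, its top 12 mm above the bench, turned up to 0.3 rad. Origin on the bench under the board, which reaches from x -120 to +130, y -200 to +200 mm. +x points to the rear fence (away from the robot), +y to the end stop (robot's left), z up. The strip beyond the end stop carries a wooden stamp and an ink tin.
- corner (a point): Inner corner of the platform, on the board's top (12 mm above the bench), where the rear fence's front face and the end stop's inner face meet; at x +100, y +110 mm of the platform's origin. Axes as the platform's. With the box home, its centre lies at x -50, y -60 mm from here.
- fence (a point): Middle of the rear fence's top front edge. The fence is an aluminium bar along the platform's y, 310 mm long, 12 mm thick, 25 mm high above the board (37 above the bench). Just behind it: two hinge posts 74 mm above the bench and, from 26 to 196 mm behind its face, the clear swing plate with the stamping die, laid open level 68 to 85 mm above the bench; not used.
- end_stop (a point): Middle of the end stop's top inner edge. The end stop is an aluminium bar along the platform's x, 200 mm long (its near end 188 mm before the rear fence's face), 14 mm thick, 25 mm high above the board (37 above the bench). Axes as the platform's.
- gift_box: The gift box: cardboard carton, brown lid on a white tray, 100 (own x) x 120 (own y) x 45 mm high, 0.26 to 0.5 kg, loose on the board; sliding takes 1 to 5 N. Origin at the centre of its underside. It starts 25 to 70 mm short of home towards the fence and 30 to 75 mm towards the end stop, turned up to 0.4 rad. Its own +x goes to the rear fence, its 120 mm side along it.
- gauge_face (a point): On the side gauge's inner face (towards the end stop), at the platform's x = 0, half way up the bar (26 mm above the bench). The gauge is an aluminium bar along the platform's x, from x -107 to +83 mm, 24 mm thick (outer face 24 mm further to -y), top 28 mm above the board; a black knob 19 mm wide, 47 mm above the board, stands on its robot-side end. Push it anywhere on its outer face.
- gauge (a joint): Side gauge along its track, in m: 0 fully open (inner face 260 mm from the end stop), growing as it slides towards the end stop: face to stop = 0.260 - value. It reads 0.140 when resting against the box at home, and ends at 0.180 with no box. It starts at 0 to 0.03, takes about 2.5 N to slide (more when pushing the box too) and stays where it is left.
- wood_stamp: Bystander: turned wooden hand stamp, 30 mm across, 66 mm high, upright on the board beyond the end stop. Origin at the centre of its foot.
- ink_tin: Bystander: flat dark tin 53 mm across, 18 mm high, on the board beyond the end stop. Origin at the centre of its underside.
- tumbler: Bystander: amber glass candle tumbler with a wooden lid, 79 mm across, 97 mm high, on the bench left of the platform. Origin at the centre of its foot.
- candle_tin: Bystander: candle tin with lid, 74 mm across, 48 mm high, on the bench right of the platform. Origin at the centre of its underside.
- dropper1: Bystander: amber dropper bottle, 33 mm across, 97 mm high, on the bench right of the platform. Origin at the centre of its foot.
- dropper2: Bystander: a second dropper bottle like the first, near it.
- dish: Bystander: small white ceramic bowl, 84 mm across, 38 mm high, on the bench left of the platform. Origin at the centre of its foot.
Mind the look-alikes: they are no part of the job. Leave any red look-alike of the gift_box alone.

How it is judged:
By the outcome, as a careful person would: the job done as asked, in the order asked, and still so for the second after the job is handed in, with the robot touching nothing.
It also fails if it takes over 45 s, if anything falls off the work surface, if the arm or the gripper's body presses on something with over 40 N, if the wrist force passes 120 N, or if a joint passes its speed limit or range.

## Robot

A 7-joint arm with a two-finger parallel gripper is mounted at the origin on the work surface. World frame = base frame: x ahead of the robot, y to its left, z up, the work surface at z = 0. Lengths are in mm, angles in rad, forces in N, time in s.
With the tool pointing down it reaches from about 400 to 875 mm from the base axis. Payload 19.3 kg.
Tool frame: the origin (TCP) lies at the very end of the fingers, on their centre line; the grasp point (between the pads) lies 19 mm behind it (grip_point_offset is the z of the grasp point in the tool frame, in mm); z points along the fingers, y is the line along which they close (so a half turn about z gives the same grasp; the last joint's range is limited). The gripper opens to 85 mm and grips with 20 to 120 N. Pads are 22 mm wide; open, the fingers measure 114 mm over their backs; the gripper's body (76 mm by 85 mm) begins 54 mm behind the grasp point. The pads swing forward as they close: fully open they stand 13 mm farther back than shut.
Start: joints at [-1.308, 0.521, -0.036, 1.599, 0.021, 1.021, -0.113], TCP at [204.2, 590.691, 194.191] pointing down, gripper open.
Joint ranges: [-2.91, 2.91], [-0.3, 2.13], [-1.5, 1.42], [0.17, 2.43], [-1.26, 4.41], [0.16, 1.93], [-2.52, 2.52]. Speed limits (rad/s): [1.89, 1.89, 2.39, 2.39, 3.01, 3.01, 3.01].

## Interface

Orientations are given as a 3x3 rotation matrix whose columns are the frame's x, y, z axes.
In Python, from workcell import movep, movel, goto_joints, open_gripper, clamp, wait, inverse_kinematics, read_state, camera, PlanningError, finish_job, grip_point_offset gives the robot as it stands. Calls block until the motion is done:
- movep(position, orientation): joint-space move of the TCP to a pose.
- movel(position, frame=None, max_speed=150, guard=None): straight line of the TCP; frame=None keeps the orientation; max_speed is the mean speed in mm/s. With guard (N) it stops when the force on the tool has changed by that much, and returns True; else False.
- goto_joints(angles): joint-space move.
- open_gripper() and clamp(): open the fingers fully, or close them until they stop; the grip force is fixed at half the most.
- wait(seconds).
- inverse_kinematics(position, orientation): joint angles nearest the present ones, or None.
- read_state(): the state.
- camera(name): name is "side" or "top"; returns a dict with "image" (400x640x3 uint8, blue, green, red), "range_z" (400x640 float32, mm along the optical axis (not along the pixel's ray), 0 where there is no reading), "fx", "fy", "cx", "cy" (pixels), "dist_coeffs" ([k1, k2, p1, p2, k3] as OpenCV has them; the pictures are not rectified), "cam_to_world" (4x4, takes a point from camera to world coordinates). Camera axes: x right, y up, looking along -z (the intrinsics and any distortion apply to the point x, -y, -z); pixel columns grow to the right and rows downward; lengths in mm; the calibration is good to about 2 mm. A picture is of the moment at which its call begins.
A pose or a line that the arm cannot do raises PlanningError and nothing moves.
- finish_job(): hands the job in; it is judged then, once.
The state is a dict: "time": time; "qpos": joint angles; "qvel": joint speeds; "joint_efforts": joint torques, N m; "eef_pos": TCP position; "tool_rot": TCP orientation; "ft_force": force on the tool from outside, world axes, zero at the start; "torque": the same for the moment, N m; "finger_gap": finger opening in mm; "gripper_force": force on a finger pad.
Only numpy, scipy, OpenCV 4.12 (cv2) and the standard library are available. Lean on these libraries where they do the work, as an engineer would, in place of code of your own. Each camera call takes 0.05 s, during which the arm holds its last target. There are 200 camera calls.

## Working session

There is one attempt and no reset: what is moved stays moved. The work goes in short steps, each a Python script; the robot and the scene stay as the last script left them, time stands still between calls to the robot, and variables do not carry over. Pictures are saved under pics/ and viewed, at most 10 in all, crops included, and the job is handed in when it is done.

```bash
ls; mkdir -p pics
python3 - <<'E'
from workcell import *
import cv2,numpy as np
for n in("top","side"):
    c=camera(n); cv2.imwrite(f"pics/{n}0.png",c["image"])
    np.savez(f"{n}0.npz",**c)
    print(n,c["fx"],c["fy"],c["cx"],c["cy"],c["dist_coeffs"]);print(np.round(c["cam_to_world"],3))
s=read_state();print(s["time"],s["tool_rot"],s["finger_gap"],grip_point_offset)
E
```

```text
pics
top 412.704523308959 412.704523308959 318.6913876046852 202.88578375072657 [-0.04342033  0.          0.          0.          0.        ]
[[ 1.560000e-01  9.630000e-01 -2.180000e-01  2.844070e+02]
 [-9.880000e-01  1.530000e-01 -3.100000e-02 -8.965000e+00]
 [ 3.000000e-03  2.200000e-01  9.750000e-01  1.032231e+03]
 [ 0.000000e+00  0.000000e+00  0.000000e+00  1.000000e+00]]
side 367.6881502675783 367.6881502675783 319.78892859417186 201.12234474871326 [-0.08083109  0.          0.          0.          0.        ]
[[-9.99000e-01  2.30000e-02 -4.20000e-02  4.53270e+02]
 [-4.80000e-02 -5.53000e-01  8.32000e-01  7.63536e+02]
 [-4.00000e-03  8.33000e-01  5.53000e-01  5.42214e+02]
 [ 0.00000e+00  0.00000e+00  0.00000e+00  1.00000e+00]]
0.1 [[-9.45126830e-01  3.26703529e-01 -2.80684344e-04]
 [ 3.26703646e-01  9.45126329e-01 -9.74320939e-04]
 [-5.30319254e-05 -1.01255746e-03 -9.99999486e-01]] 85.31904819378786 -18.700000000000003
```

View pics/top0.png

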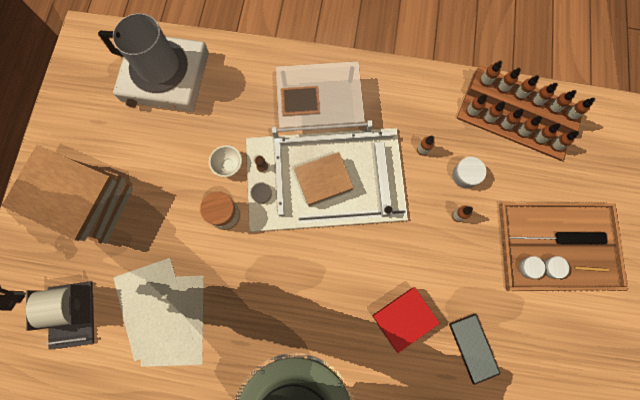

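View pics/side0.png

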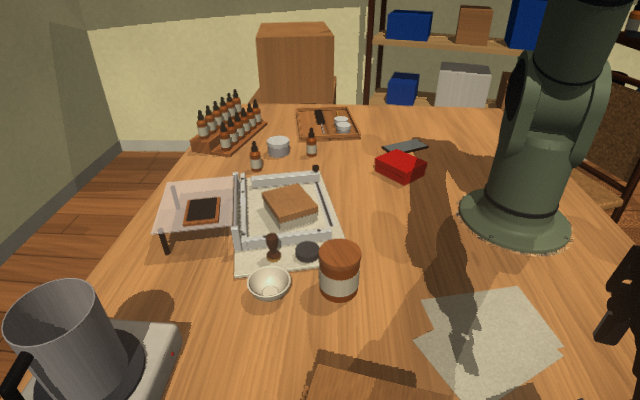

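The top view shows the brown box on the board at about (324,179). The look-alikes are the red box at (407,320), the dark die on the swing plate at (300,100), and the wooden block at (60,190). I choose the brown one at (324,179). The gauge is at about (385,177) with its knob at (388,209), and the end stop is at about (280,180). I'll measure next and check a close crop.

```bash
cat > h.py <<'E'
import numpy as np,cv2
from workcell import *
def rays(c,px):
    K=np.array([[c["fx"],0,c["cx"]],[0,c["fy"],c["cy"]],[0,0,1.]])
    u=cv2.undistortPoints(np.asarray(px,float).reshape(-1,1,2),K,np.asarray(c["dist_coeffs"],float)).reshape(-1,2)
    return np.c_[u[:,0],-u[:,1],-np.ones(len(u))]
def cast(c,px,z):
    M=np.asarray(c["cam_to_world"]);d=rays(c,px)@M[:3,:3].T;o=M[:3,3]
    return o+d*((z-o[2])/d[:,2])[:,None]
def cloud(c):
    M=np.asarray(c["cam_to_world"]);v,u=np.mgrid[:400,:640]
    d=rays(c,np.c_[u.ravel(),v.ravel()])*c["range_z"].reshape(-1,1)
    P=d@M[:3,:3].T+M[:3,3]; P[c["range_z"].ravel()==0]=np.nan
    return P.reshape(400,640,3)
def rect(P):
    (cx,cy),(w,h),a=cv2.minAreaRect(P[:,:2].astype(np.float32)); return cx,cy,w,h,np.radians(a)
def boxmask(c):
    hsv=cv2.cvtColor(c["image"],cv2.COLOR_BGR2HSV);P=cloud(c)
    m=((hsv[...,1]>70)&(hsv[...,0]<25)&(P[...,2]>45)&(P[...,2]<70)).astype(np.uint8)
    return m,P
E
python3 - <<'E'
from h import *
c=dict(np.load("top0.npz"))
m,P=boxmask(c);n,l,s,ce=cv2.connectedComponentsWithStats(m)
for i in range(1,n):
    if s[i,4]>150:
        pk=cv2.findContours((l==i).astype(np.uint8),0,2)[0][0].reshape(-1,2)
        print("box?",ce[i],s[i,4],np.nanmedian(P[l==i][:,2]),np.round(rect(cast(c,pk,57)),3))
sub=np.zeros((400,640),bool);sub[120:235,240:415]=1
Z=P[...,2]
# white board by colour: low saturation, bright
hsv=cv2.cvtColor(c["image"],cv2.COLOR_BGR2HSV)
b=((hsv[...,1]<70)&(hsv[...,2]>110)&sub&(Z>-5)&(Z<25)).astype(np.uint8)
b=cv2.morphologyEx(b,cv2.MORPH_OPEN,np.ones((3,3)))
n,l,s,_=cv2.connectedComponentsWithStats(b);
pk=np.argwhere(b)[:,::-1];print("board",np.median(Z[b>0]),np.round(rect(cast(c,pk,12)),3))
print(np.round(Z[180,240:415:3]))
print(np.round(Z[120:235:3,330]))
cr=c["image"][120:235,235:415];cv2.imwrite("pics/crop0.png",cv2.resize(cr,None,fx=4.4,fy=4.4,interpolation=cv2.INTER_CUBIC))
E
```

```text
box? [173.03488372  81.91860465] 172 64.0308603425388 [760.285 452.234  28.66  108.447   0.9  ]
box? [488.92105263  84.60526316] 190 47.309194700417606 [ 889.913 -376.291   94.033   52.334    1.331]
box? [525.5         97.73717949] 156 47.887180213193574 [ 870.948 -476.039   89.085   67.715    1.327]
box? [323.15865633 177.60465116] 1935 56.32269355855567 [5.67975e+02 2.13770e+01 1.01996e+02 1.20280e+02 5.15000e-01]
box? [ 78.93785311 304.68361582] 177 56.34042977183799 [1.76439e+02 5.37093e+02 8.86790e+01 1.70880e+01 3.12000e-01]
board 11.470810290001737 [5.79853e+02 1.85520e+01 2.48571e+02 3.98404e+02 2.31000e-01]
[ 0. -0. -0. 11. 12. 11. 11. 13. 13.  7. 12. 13. 37. 36. 12. 10. 12. 11.
 12. 11. 55. 56. 58. 56. 55. 60. 57. 55. 59. 54. 56. 57. 59. 57. 58. 58.
 57. 11.  9. 10. 12. 14. 10. 13.  9. 15. 30. 37. 41. 41. 13. 11. 12. 11.
 14. -1. -3.  2. -2.]
[74. 72. 70. -1. 13. 36. 34. 21. 12. 11.  8. 10. 57. 57. 58. 58. 58. 59.
 56. 56. 56. 53. 59. 57. 54. 56. 17.  7. 11.  8. 12. 13. 11. 13. 15. 10.
 -1. -4. -1.]
```

View pics/crop0.png

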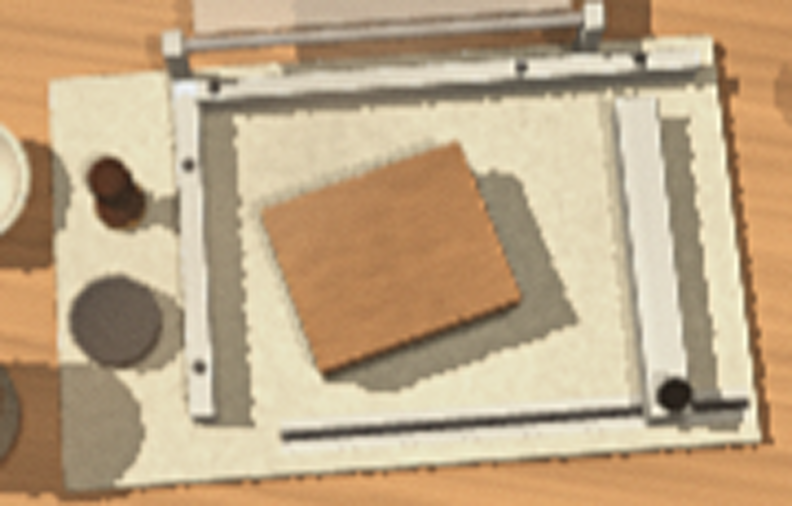

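The crop confirms the choice. The brown 100x120 box is inside the corner, turned anticlockwise relative to the fence, and both measured sizes match (102x120 and 249x398). First push is towards the fence, with the two open fingers as a squaring pusher.

```bash
cat >> h.py <<'E'
A=0.231; C,S=np.cos(A),np.sin(A); R=np.array([[C,-S],[S,C]]); O=np.array([579.85,18.55])-5*R[:,0]
def W(x,y,z): return [*(O+R@[x,y]),z]
def L(p): return (np.atleast_2d(p)[:,:2]-O)@R
def down(a): # tool y along world angle a
    y=np.array([np.cos(a),np.sin(a),0]);z=np.array([0,0,-1.]);return np.c_[np.cross(y,z),y,z]
def ft(): 
    s=read_state();print("t",round(s["time"],2),"F",np.round(s["ft_force"],1),"tcp local",np.round(L(s["eef_pos"]),1),round(s["eef_pos"][2],1))
def boxpose(c):
    m,P=boxmask(c);n,l,s,ce=cv2.connectedComponentsWithStats(m)
    i=min((i for i in range(1,n) if s[i,4]>400),key=lambda i:np.hypot(*(ce[i]-[320,175])))
    pk=cv2.findContours((l==i).astype(np.uint8),0,2)[0][0].reshape(-1,2)
    r=rect(cast(c,pk,57));print("box local",np.round(L(r[:2]),1),"size",np.round(r[2:4],1),"relyaw",round((r[4]-A+np.pi/4)%(np.pi/2)-np.pi/4,3))
E
python3 - <<'E'
from h import *
c=dict(np.load("top0.npz"));P=cloud(c)
boxpose(c)
for n,p in dict(dropA=(426,147),dropB=(462,214),candle=(470,172),stamp=(260,162),inktin=(261,193)).items():
    q=P[p[1]-1:p[1]+2,p[0]-1:p[0]+2].reshape(-1,3);q=np.nanmedian(q,0);print(n,np.round(L(q),0),np.round(q,0))
# bar faces: cloud points in local frame
l=L(P.reshape(-1,3)); z=P[...,2].ravel()
def show(n,sel,k):
    v=l[sel][:,k];print(n,sel.sum(),np.round(np.percentile(v,[3,50,97]),1))
bar=(z>28)&(z<48)
show("fence x (100..112)",bar&(abs(l[:,1])<90)&(l[:,0]>85)&(l[:,0]<125),0)
show("stop y (110..124)",bar&(abs(l[:,0])<75)&(l[:,1]>95)&(l[:,1]<140),1)
show("gauge y",bar&(abs(l[:,0])<70)&(l[:,1]<-95)&(l[:,1]>-190),1)
for a in (A+np.pi/2,A-np.pi/2,A,A+np.pi):
    print(a,[None if (q:=inverse_kinematics(W(*w),down(a))) is None else np.round(q,2) for w in((-105,0,18),(50,-90,18),(0,-205,25))])
E
```

```text
box local [[-5.9  5.5]] size [102.  120.3] relyaw 0.284
dropA [[  55. -257.]] [ 687. -221.   57.]
dropB [[-123. -321.]] [ 529. -324.   62.]
candle [[ -17. -364.]] [ 642. -341.   47.]
stamp [[ 40. 157.]] [578. 179.  72.]
inktin [[-28. 163.]] [511. 170.  30.]
fence x (100..112) 388 [101.6 106.4 114.2]
stop y (110..124) 335 [109.8 116.5 123.3]
gauge y 545 [-155.9 -143.7 -132.9]
1.8017963267948967 [array([-0.07,  0.58, -0.06,  2.12,  0.08,  0.45,  1.62]), array([ 0.02,  0.77, -0.03,  1.66,  0.03,  0.72,  1.78]), array([ 0.16,  0.76,  0.05,  1.65, -0.05,  0.73,  2.03])]
-1.3397963267948965 [array([-0.44,  0.64,  0.45,  2.14, -0.59,  0.48, -0.88]), array([-0.41,  0.9 ,  0.67,  1.68, -0.72,  0.82, -0.75]), array([-0.18,  0.86,  0.6 ,  1.67, -0.64,  0.81, -0.62])]
0.231 [array([-0.28,  0.6 ,  0.22,  2.13, -0.29,  0.44,  0.4 ]), array([-0.21,  0.8 ,  0.32,  1.67, -0.35,  0.73,  0.52]), array([-0.02,  0.8 ,  0.34,  1.67, -0.36,  0.74,  0.72])]
3.372592653589793 [array([-0.78,  0.9 ,  1.  ,  2.15, -1.16,  0.81, -1.91]), array([-0.63,  1.22,  1.22,  1.69, -1.24,  1.2 , -1.97]), array([-0.43,  1.2 ,  1.22,  1.69, -1.22,  1.2 , -1.79])]
```

Run:
```python
from h import *
D=down(A+np.pi/2); y=-2.5
movep(W(-108,y,140),D); ft()
if movel(W(-108,y,18),max_speed=120,guard=8): ft(); raise SystemExit("touch")
print(movel(W(-40,y,18),max_speed=60));ft()
print(movel(W(5,y,18),max_speed=50,guard=15));ft()
boxpose(camera("top"))
c=camera("top");cv2.imwrite("pics/t1.png",cv2.resize(c["image"][110:260,220:430],None,fx=3,fy=3))
```

```text
t 2.45 F [-0.8  0.3 -0.4] tcp local [[-107.7   -1.9]] 140.0
False
t 4.9 F [-1.1 -0.8  0. ] tcp local [[-40.4  -2.6]] 18.0
False
t 5.95 F [-0.3  0.2  0.5] tcp local [[ 4.7 -2.6]] 18.0Traceback (most recent call last):
  File "<stdin>", line 7, in <module>
  File "h.py", line 30, in boxpose
    i=min((i for i in range(1,n) if s[i,4]>400),key=lambda i:np.hypot(*(ce[i]-[320,175])))
ValueError: min() iterable argument is empty
```

Run:
```python
from h import *
a=camera("top")["image"][100:260,190:430];b=camera("side")["image"][130:310,130:400]
b=cv2.resize(b,(360,240));a=cv2.resize(a,(360,240))
cv2.imwrite("pics/t1.png",np.hstack([a,b]));ft()
```

```text
t 6.1 F [-0.1 -0.2  0.3] tcp local [[ 4.8 -2.5]] 18.1
```

View pics/t1.png

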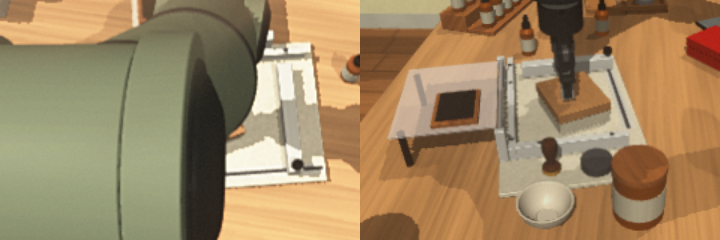

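Run:
```python
from h import *
c=camera("side");b=c["image"][120:290,200:370]
cv2.imwrite("pics/t2.png",cv2.resize(b,None,fx=3.5,fy=3.5,interpolation=cv2.INTER_CUBIC));s=read_state();print(s["finger_gap"])
```

```text
84.98271809950926
```

View pics/t2.png

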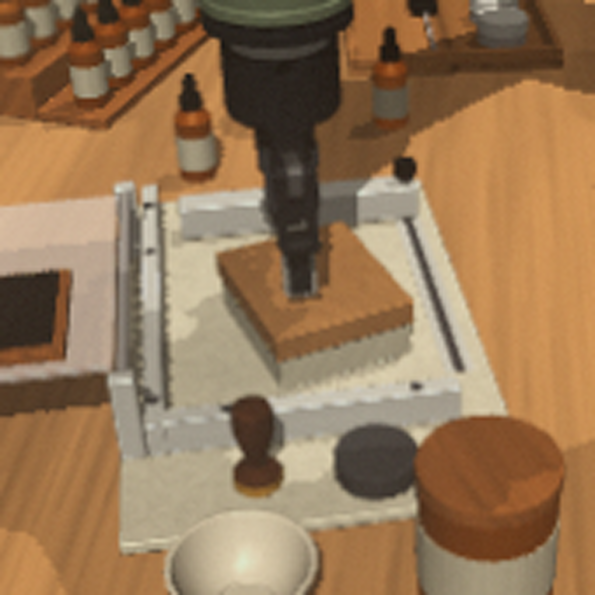

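Run:
```python
from h import *
c=camera("side");P=cloud(c)
for v in range(165,226,4): print(v,[(np.round(L(P[v,u])[0]).tolist(),round(float(P[v,u,2]))) for u in (276,283,286,290)])
```

```text
165 [([18.0, 20.0], 156), ([4.0, 46.0], 168), ([-3.0, 40.0], 164), ([-13.0, 22.0], 154)]
169 [([19.0, 24.0], 148), ([6.0, 65.0], 169), ([-1.0, 64.0], 168), ([-37.0, -246.0], -2)]
173 [([20.0, 29.0], 141), ([6.0, 65.0], 159), ([0.0, 65.0], 159), ([-11.0, 35.0], 141)]
177 [([21.0, 36.0], 134), ([7.0, 61.0], 147), ([1.0, 65.0], 149), ([-10.0, 38.0], 132)]
181 [([14.0, -129.0], 28), ([8.0, 68.0], 141), ([1.0, 69.0], 141), ([-25.0, -131.0], 23)]
185 [([15.0, -132.0], 13), ([-4.0, -132.0], 11), ([-13.0, -135.0], 8), ([-6.0, 72.0], 132)]
189 [([20.0, -45.0], 54), ([9.0, 69.0], 122), ([3.0, 69.0], 121), ([-6.0, 71.0], 121)]
193 [([21.0, -25.0], 55), ([9.0, 56.0], 103), ([2.0, 55.0], 102), ([-13.0, -19.0], 54)]
197 [([23.0, -6.0], 55), ([9.0, 55.0], 92), ([3.0, 54.0], 91), ([-11.0, -2.0], 53)]
201 [([24.0, 11.0], 54), ([10.0, 54.0], 81), ([3.0, 52.0], 79), ([-9.0, 19.0], 55)]
205 [([26.0, 28.0], 54), ([9.0, 32.0], 55), ([2.0, 32.0], 54), ([-7.0, 34.0], 54)]
209 [([27.0, 47.0], 56), ([11.0, 47.0], 54), ([4.0, 49.0], 54), ([-5.0, 51.0], 55)]
213 [([28.0, 60.0], 53), ([13.0, 65.0], 55), ([6.0, 66.0], 55), ([-3.0, 67.0], 54)]
217 [([29.0, 64.0], 46), ([14.0, 76.0], 52), ([7.0, 74.0], 50), ([-2.0, 69.0], 45)]
221 [([30.0, 55.0], 27), ([15.0, 77.0], 41), ([8.0, 73.0], 37), ([-2.0, 68.0], 32)]
225 [([31.0, 55.0], 16), ([15.0, 72.0], 27), ([8.0, 70.0], 23), ([-1.0, 69.0], 22)]
```

The fingers passed over the lid. The side view puts the tips about 60 mm higher than reported and the box hasn't moved. I'll back off and calibrate the tip height by a guarded touch on bare bench in front of the board.

Run:
```python
from h import *
movel(W(-150,-2.5,18),max_speed=200)
c=camera("side");P=cloud(c);l=L(P.reshape(-1,3));z=P[...,2].ravel()
s=(abs(l[:,0]+150)<16)&(l[:,1]>30)&(l[:,1]<75)&(z>8)&(z<200);print(s.sum(),np.sort(z[s])[:12].round())
for t in (5,-20,-45,-60):
    try: g=movel(W(-150,-2.5,t),max_speed=60,guard=6)
    except PlanningError as e: print("PE",e);break
    ft()
    if g: print("touch");break
boxpose(c)
```

```text
655 [66. 67. 67. 68. 68. 68. 68. 68. 69. 70. 70. 71.]
t 7.54 F [-0.4  0.3  0.3] tcp local [[-150.3   -2.4]] 4.4
t 8.11 F [-0.1  0.3  0.9] tcp local [[-150.3   -2.5]] -20.2
t 8.68 F [0.  0.6 0. ] tcp local [[-150.3   -2.5]] -45.2
t 8.89 F [-1.3  0.4  7.9] tcp local [[-149.3   -2.6]] -50.3
touch
box local [[-5.8 18.4]] size [103.3 132.5] relyaw 0.275
```

Touch at a reported z of -50, so the open fingertips sit 50 mm above the reported TCP (the xy agrees). I'll redo the push with that correction.

Run:
```python
from h import *
y=-2.5
movel(W(-150,y,-24),max_speed=100)
print(movel(W(-82,y,-24),max_speed=80,guard=15));ft()
print(movel(W(-45,y,-24),max_speed=40,guard=15));ft()
print(movel(W(2,y,-24),max_speed=40,guard=15));ft()
cv2.imwrite("pics/t3.png",cv2.resize(camera("side")["image"][120:290,200:370],None,fx=3,fy=3,interpolation=cv2.INTER_CUBIC))
```

```text
False
t 10.31 F [ 0.1 -0.8  0.4] tcp local [[-82.6  -2.6]] -24.1
False
t 11.38 F [-0.   0.5 -0.3] tcp local [[-44.8  -2.7]] -23.9
True
t 12.22 F [-0.8  0.4  0.8] tcp local [[-11.   -2.6]] -24.5
```

View pics/t3.png

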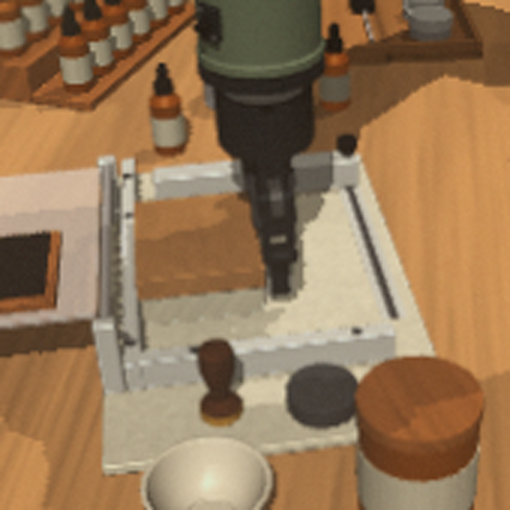

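The view shows the box flush against the rear fence and square, at crop pixels (135..270, 195..330). Next is the end-stop push with closed fingers.

Run:
```python
from h import *
movel(W(-40,-2.5,-24),max_speed=120)
movel(W(-40,-2.5,90),max_speed=250)
clamp()
movep(W(45,-92,90),down(A));ft()
print(movel(W(45,-92,-10),max_speed=120,guard=8));ft()
if read_state()["eef_pos"][2]>-5: raise SystemExit
print(movel(W(45,-70,-10),max_speed=60,guard=12));ft()
print(movel(W(45,0,-10),max_speed=50,guard=16));ft()
cv2.imwrite("pics/t4.png",cv2.resize(camera("side")["image"][120:290,200:370],None,fx=3,fy=3,interpolation=cv2.INTER_CUBIC))
```

```text
t 15.13 F [-0.   0.2 -0.1] tcp local [[ 44.7 -91.7]] 89.9
False
t 16.12 F [0.2 0.5 0.5] tcp local [[ 45.4 -92.2]] -9.3
False
t 16.63 F [ 0.3  0.1 -0.1] tcp local [[ 45.2 -69.2]] -10.0
True
t 17.58 F [ 1.3 -6.1  3.6] tcp local [[ 44.7 -21.1]] -10.1
```

View pics/t4.png

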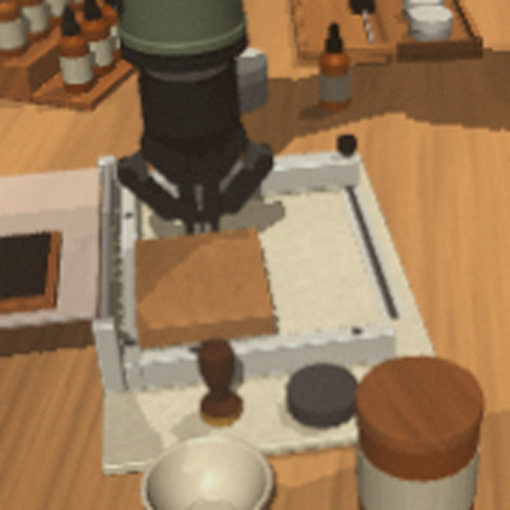

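Contact came at a TCP y of -21, which puts the box's right face at -10, so its left face is at +110 on the end stop. Next I'll check it from above, while moving to the gauge's outer side.

Run:
```python
from h import *
movel(W(45,-45,-10),max_speed=120)
movel(W(45,-45,110),max_speed=250)
movep(W(0,-182,110),down(A));ft()
a=camera("top");b=camera("side")
a=cv2.resize(a["image"][115:240,235:420],None,fx=2.2,fy=2.2,interpolation=cv2.INTER_CUBIC);b=cv2.resize(b["image"][150:275,200:370],None,fx=2.2,fy=2.2,interpolation=cv2.INTER_CUBIC)
cv2.imwrite("pics/t5.png",np.hstack([a,b]))
```

```text
t 19.24 F [ 0.8 -0.2 -0.6] tcp local [[  -0.7 -182.3]] 109.0
```

View pics/t5.png

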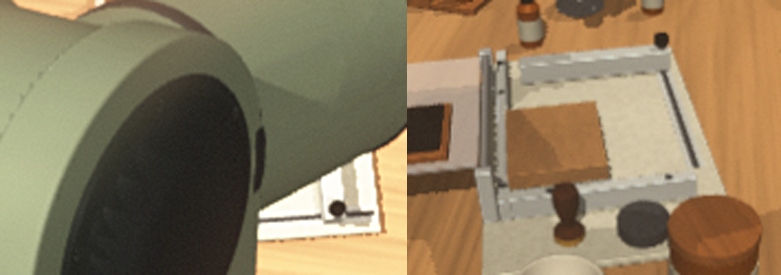

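```bash
cat >> h.py <<'E'
def sidecheck():
    c=camera("side");P=cloud(c);hsv=cv2.cvtColor(c["image"],cv2.COLOR_BGR2HSV)
    l=L(P.reshape(-1,3)).reshape(400,640,2);m=(abs(P[...,2]-55.5)<7)&(l[...,0]>-40)&(l[...,0]<110)&(abs(l[...,1])<130)&(hsv[...,1]>70)
    m=cv2.morphologyEx(m.astype(np.uint8),cv2.MORPH_OPEN,np.ones((3,3)))
    v,u=np.nonzero(m);q=L(cast(c,np.c_[u,v],57))
    for n,k,o,s,lo,hi in(("near x",0,1,-1,5,95),("right y",1,0,-1,10,90),("left y",1,0,1,10,90),("rear x",0,1,1,5,95)):
        e=[]
        for b in np.arange(lo,hi,6):
            w=q[(q[:,o]>=b)&(q[:,o]<b+6)][:,k]
            if len(w)>4:e.append((b+3,s*np.max(s*w)))
        e=np.array(e);f=np.polyfit(e[:,0],e[:,1],1);print(n,"slope",round(f[0],3),"at 50:",round(np.polyval(f,50),1))
E
python3 - <<'E'
from h import *
sidecheck()
E
```

```text
near x slope -0.006 at 50: 2.1
right y slope -0.005 at 50: -2.6
left y slope -0.002 at 50: 120.5
rear x slope -0.022 at 50: 97.3
```

Run:
```python
from h import *
movel(W(20,-182,110),max_speed=150)
print(movel(W(20,-182,-12),max_speed=150,guard=8));ft()
if read_state()["eef_pos"][2]>-8: raise SystemExit
print(movel(W(20,-65,-12),max_speed=80,guard=15));ft()
print(movel(W(20,-20,-12),max_speed=40,guard=18));ft()
sidecheck()
```

```text
False
t 20.64 F [ 1.2 -0.2 -0.7] tcp local [[  20.4 -182.4]] -11.1
False
t 22.25 F [ 0.   0.3 -0.4] tcp local [[ 19.9 -65.1]] -12.1
True
t 22.89 F [ 0.3 -5.4  2.9] tcp local [[ 19.7 -45.2]] -12.2
near x slope -0.008 at 50: 2.0
right y slope -0.005 at 50: -2.6
left y slope -0.001 at 50: 120.7
rear x slope -0.022 at 50: 97.3
```

Gauge contact is at a TCP y of -45.2, which is exactly 0.140. As a last check on the fence side, a gentle guarded nudge on the box's near face.

Run:
```python
from h import *
movel(W(20,-65,-12),max_speed=120)
movel(W(20,-65,90),max_speed=250)
movep(W(-45,50,90),down(A+np.pi/2))
print(movel(W(-45,50,-10),max_speed=150,guard=8));ft()
if read_state()["eef_pos"][2]>-5: raise SystemExit
print(movel(W(5,50,-10),max_speed=40,guard=15));ft()
movel(W(-45,50,-10),max_speed=120)
movel(W(-45,50,110),max_speed=250)
movep([300,500,250],down(A+np.pi/2));ft()
c=camera("top");boxpose(c);P=cloud(c);l=L(P.reshape(-1,3));z=P[...,2].ravel()
s=(z>28)&(z<48)&(l[:,0]>-75)&(l[:,0]<-10)&(l[:,1]<20)&(l[:,1]>-190);print("gauge y",np.percentile(l[s][:,1],[3,50,97]).round(1))
cv2.imwrite("pics/t6.png",cv2.resize(c["image"][115:240,235:420],None,fx=4,fy=4,interpolation=cv2.INTER_CUBIC))
```

```text
False
t 25.68 F [ 0.1 -0.5  0. ] tcp local [[-44.6  49.8]] -9.5
True
t 26.53 F [ 0.1 -0.1  0.3] tcp local [[-11.   50.1]] -10.6
t 29.47 F [ 1.6 -0.7  0.4] tcp local [[-156.4  531.7]] 249.7
box local [[49.8 49.7]] size [102.6 119.8] relyaw -0.005
gauge y [-33.5 -21.8 -10.4]
```

View pics/t6.png

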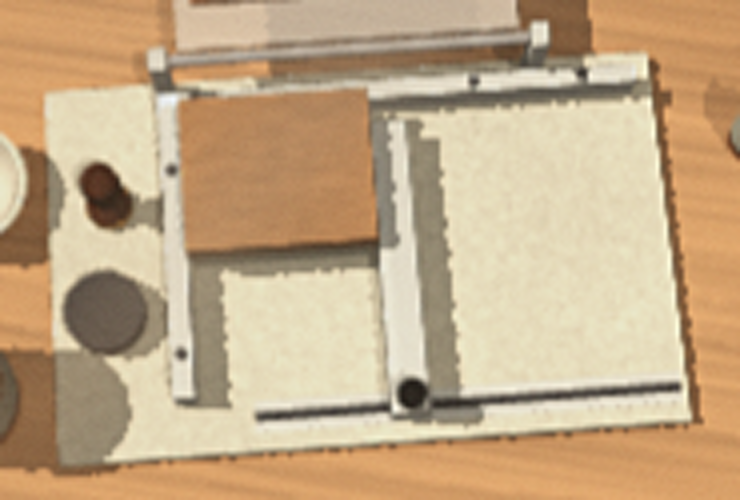

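The box centre measures (49.8, 49.7) against (50, 50) with a turn of -0.005 rad. It is flush with both the fence and the end stop, at crop pixels (180..378, 90..250). The gauge's inner face is at -10.4, against the box, and the stamp and ink tin are where they were.

```bash
python3 -c "
from workcell import *
print(finish_job())"
```

```text
the job is handed in; nothing more can be done
None
```

The gift box is home, flush and square against the rear fence and the end stop, the side gauge rests against it at about 0.140, and the job was handed in at about 30 s of the 45 s allowed; the handover returned no verdict.

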